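Seat the jar on the mill and hold the lever at its third click

ROBOT

A 6-joint arm with a two-finger parallel gripper is mounted at the origin on the work surface. World frame = base frame: x ahead of the robot, y to its left, z up, the work surface at z = 0. Lengths are in mm, angles in degrees, forces in N, time in s.
With the tool pointing down it reaches from about 300 to 850 mm from the base axis. Payload 4.2 kg.
Tool frame: the origin (TCP) lies between the finger pads; the fingertips stand 19 mm ahead of it and the grasp point (between the pads) is the TCP (env.tips_ahead is the distance from the TCP to the fingertips, in mm); z points along the fingers, y is the direction in which the jaws open and shut (so a half turn about z gives the same grasp; the last joint's range is limited). The gripper opens to 91 mm and grips with 3 to 60 N. Pads are 32 mm wide; open, the fingers measure 118 mm over their backs; the gripper's body (76 mm by 178 mm) begins 60 mm behind the grasp point.
Start: joints at [-75.401, 18.312, 89.639, -0, 72.044, -1.146], TCP at [156.031, -553.44, 232.976] pointing down, gripper open.
Joint ranges: [-177.97, 177.97], [-48.28, 115.42], [12.27, 149.76], [-77.06, 257.06], [2.81, 150.46], [-146.56, 146.56]. Speed limits (degrees/s): [147.25, 147.25, 180, 180, 180, 180].

INTERFACE

Orientations are given as [roll, pitch, yaw] about the fixed x, y, z axes, in that order (R = Rz(yaw) Ry(pitch) Rx(roll)).
In Python, from workcell import telemetry, viewer, job_done, env gives the robot as it stands. The module is installed in compiled form; this text tells all that it offers.
- The arm moves only by the shell command python3 -m jog 'ROWS' [FORCE]. ROWS is JSON, a list of rows, each a list of 3 entries, a list of its own where there are three numbers: the shift along the tool's x, y, z in cm, then the turn about the tool's z in degrees, then the opening, from 0 (shut) to 1 (fully open). A call has 1 to 10 rows; each row shifts and turns the pose as measured when the row begins, along the tool's axes as they then stand; what a row does not reach is not made up. A row lasts 1/8 s, in which the tool goes at most 62.5 mm and 10.7 degrees, less where a joint would pass 70% of its speed; a pose out of reach is approached as far as the arm can. A call is refused whole if a number of a shift passes 6.25 or a number of a turn 10.7, either way. A call with a gripper value outside its range is refused whole. The fingers move at their own pace and stop on an object; FORCE is the grip in N (left out, the last holds). Time passes only in rows, so rows that do not move let the fingers close. It gives the time, the measured TCP pose, the force and the opening at its end, in the units of the state.
- telemetry.state(): the state, without advancing time (a new reading comes with each control period).
- viewer.grab_frame(name): name is "side" or "top" or "wrist"; returns a dict with "color" (480x640x3 uint8, red, green, blue), "K" (3x3 intrinsics, pixels), "rvec" (rotation vector, rad) and "tvec" (3), from world to camera coordinates, as OpenCV has them. Camera axes: x right, y down, z forward; pixel columns grow to the right and rows downward; lengths in mm; the calibration is good to about 2 mm. A picture is of the moment at which its call begins. There is no depth.
- job_done(): hands the job in, once; it reports no verdict.
The state is a dict: "time_s": time; "qpos": joint angles; "qvel": joint speeds; "effort": joint torques, N m; "ee_pos": TCP position; "ee_rot": TCP orientation; "force": force on the tool from outside, world axes, zero at the start; "torque": the same for the moment, N m; "gripper_width": finger opening in mm.
Only numpy, scipy, OpenCV 4.12 (cv2) and the standard library are available. Lean on these libraries where they do the work, as an engineer would, in place of code of your own. Each camera call takes 0.05 s, during which the arm holds its last target. There are 200 camera calls.

TASK

Take the slim jar that stands upside down on its wide blade cap and lower it gently, cap down, into the round well of the white jar mill until you feel it sit on the bottom; let go of it. Only then press the mill's black front lever straight down past its first two clicks to the third, at the bottom of its travel, without forcing it, and finish while still holding it down there with the fingers against its spring. Leave the other jars alone.

Things in the scene. Friction and masses are not known exactly. Their poses are not given: they have to be found in the camera images.
- mill_jar: The jar to be milled: a slim glass jar turned upside down, 110 mm tall overall. Its lower 22 mm is a plain steel blade cap 58 mm in diameter, above it smooth glass 52 mm in diameter with a rounded closed top; no lid on top. 0.2 to 0.42 kg. Origin at the centre of its underside, z up; round, so its yaw does not matter. Grip it across the glass, e.g. 80 mm above its underside.
- mill: The jar mill, fixed to the counter: a white box 210 mm long (its x), 130 mm wide (its y), 78 mm high. Origin at the centre of its underside. Its own -x end is the front, with a steel face plate and the black lever; the well is in the top, 35 mm to +x of the origin. Its -x end faces roughly towards the world's +y, turned up to 0.5 rad either way.
- well (a point): Centre of the floor of the mill's round well, 54 mm above the counter. The well is 62 mm in diameter and 24 mm deep, with a 3 mm chamfer at its mouth (78 mm above the counter). When home, the underside of the jar's cap rests here and the jar's top is 164 mm above the counter.
- jar_foot (a point): Centre of the underside of the jar's blade cap (same point as the origin of the jar).
- lever_top (a point): Point on the upper face of the lever tab, moving with it: on the mill's centre line, 28 mm out along the tab. The tab is black, 46 mm long (out from the mill's front end), 42 mm wide, 10 mm thick, its upper face 66 mm above the counter at rest and 30 mm when fully down. Axes as the mill's. Press it from above with closed fingertips.
- lever (a joint): How far the lever is pressed straight down, m: 0 at rest (up), clicks at 0.012 and 0.024, third click at 0.036, also its firm end stop. It springs back up from anywhere when let go. Pushing takes 3 to 14 N, rising and falling at each click; held at the bottom, its spring pushes back about 10 N. At the third click means over 0.033. Keep the push under 50 N.
- slim_jar: Bystander: a similar slim jar standing the right way up, 110 mm tall, 54 mm in diameter, with a steel lid on TOP and no wide cap below. Origin at the centre of its underside. Leave it alone.
- short_jar: Bystander: a short wide jar, 84 mm tall, 68 mm in diameter, with a white lid. Origin at the centre of its underside. Leave it alone.
- tall_jar: Bystander: a big jar, 150 mm tall, 92 mm in diameter, with a brass lid. Origin at the centre of its underside. Leave it alone.
Not all that is in view belongs to the job. What is shaped like the mill_jar but green or yellow is not meant.

How it is judged (in metres and radians):
On the way, in this order (a step that is already met when the one before it is completed fails the run):
1. the jar sits on the floor of the well, upright and let go, with the lever still up (horizontal distance between jar_foot and well below 0.005 m and z of jar_foot in the frame of well below 0.003 m and angle between mill_jar's own z axis and vertical below 0.07 rad and contact force between each of the arm, the fingers and mill_jar below 0.3 N and linear speed of mill_jar below 0.03 m/s and value of joint lever below 0.004 m), for 0.2 s.
2. the lever is down at its third click (value of joint lever above 0.033 m), for 0.3 s.
At the end, for the whole second after the job is handed in: The lever is held by the fingers at its third click (pressed more than 33 of 36 mm, fingers pushing on it with more than 4 N) while the jar stands untouched and upright (within 4 degrees) on the floor of the well (within 3 mm in height, 5 mm sideways) (value of joint lever above 0.033 m and contact force between the fingers and lever above 4 N and horizontal distance between jar_foot and well below 0.005 m and z of jar_foot in the frame of well below 0.003 m and angle between mill_jar's own z axis and vertical below 0.07 rad and contact force between each of the arm, the fingers and mill_jar below 0.3 N and linear speed of mill_jar below 0.03 m/s); the arm keeps its last pose, push and grip.
It fails at once if the lever is pressed before the jar sits in the well (value of joint lever above 0.009 m and (horizontal distance between jar_foot and well above 0.008 m or z of jar_foot in the frame of well above 0.006 m)).
It fails at once if the jar is dropped into the mill instead of lowered (horizontal distance between jar_foot and well below 0.04 m and z of jar_foot in the frame of well above 0.003 m and contact force between the fingers and mill_jar below 0.2 N and linear speed of mill_jar above 0.35 m/s).
It fails at once if the lever is forced (more than 50 N) (contact force between anything else and lever above 50 N).
It fails at once if another jar is knocked over or pushed away (more than 40 mm) (distance of any of slim_jar, short_jar, tall_jar from where it was at the start of the episode above 0.04 m or angle between any of slim_jar, short_jar, tall_jar's own z axis and vertical above 0.5 rad).
It also fails if it takes over 56 s, if anything falls off the work surface, if the arm or the gripper's body presses on something with over 40 N, if the wrist force passes 120 N, or if a joint passes its speed limit or range.

## Working session

There is one attempt and no reset: what is moved stays moved. The work goes in short steps, Python scripts to look and compute and a shell command to move; the robot and the scene stay as the last step left them, time stands still between calls to the robot, and variables do not carry over. Pictures are saved under pics/ and viewed, about 8 in all and at most 12, crops included, and the job is handed in when it is done.

```bash
mkdir -p pics
cat > h.py <<'E'
import numpy as np, cv2
from workcell import telemetry, viewer, job_done, env
def grab(n,f=None):
    d=viewer.grab_frame(n)
    if f: cv2.imwrite(f'pics/{f}.png',d['color'][:,:,::-1])
    np.savez(f'{f or n}.npz',**d)
    return d
def ray(d,u,v,z):
    R,_=cv2.Rodrigues(np.array(d['rvec'],float)); t=np.array(d['tvec'],float).reshape(3)
    c=-R.T@t; r=R.T@np.linalg.inv(d['K'])@np.array([u,v,1.])
    return c+r*(z-c[2])/r[2]
def proj(d,p):
    return cv2.projectPoints(np.array(p,float).reshape(-1,1,3),np.array(d['rvec'],float),np.array(d['tvec'],float),np.array(d['K'],float),None)[0].reshape(-1,2)
E
python3 - <<'E'
from h import *
for n in('top','side'):
    d=grab(n,n+'0'); R,_=cv2.Rodrigues(np.array(d['rvec'],float)); print(n,(-R.T@np.array(d['tvec'],float).reshape(3)).round())
print(telemetry.state())
a=cv2.imread('pics/top0.png');b=cv2.imread('pics/side0.png')
E
```

```text
top [ 318.   48. 1024.]
side [ 58. 563. 764.]
{'time_s': 0.1, 'qpos': array([-7.54003377e+01,  1.83475690e+01,  8.96998919e+01, -9.58151015e-04,
        7.20425881e+01, -1.14530288e+00]), 'qvel': array([-0.00556124, -0.06943815, -0.19183876, -0.08148394, -0.01540312,
        0.01544857]), 'effort': array([ 1.63781657e-03, -4.13332129e+01, -2.32508218e+01,  7.27778021e-02,
        4.21504292e-02, -7.93637241e-05]), 'ee_pos': array([ 155.92581869, -553.01949068,  232.20519707]), 'ee_rot': array([-1.79909951e+02, -8.89067459e-04,  1.57452606e+01]), 'force': array([-0.17292863, -0.15323224, -0.12408463]), 'torque': array([-0.0360442 ,  0.02793186,  0.0103464 ]), 'gripper_width': 91.54983490803612}
```

View pics/top0.png

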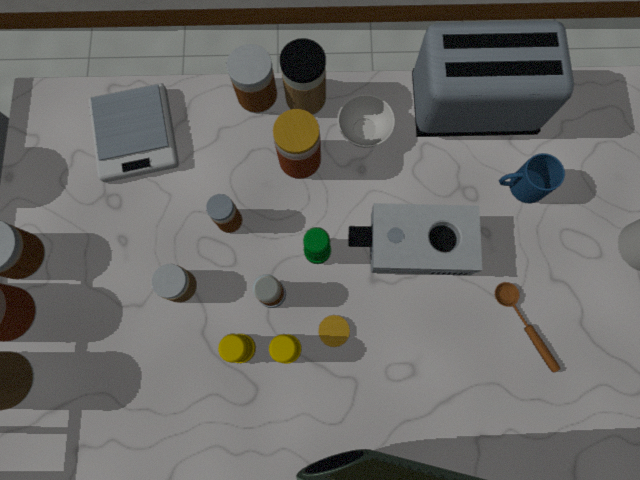

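View pics/side0.png

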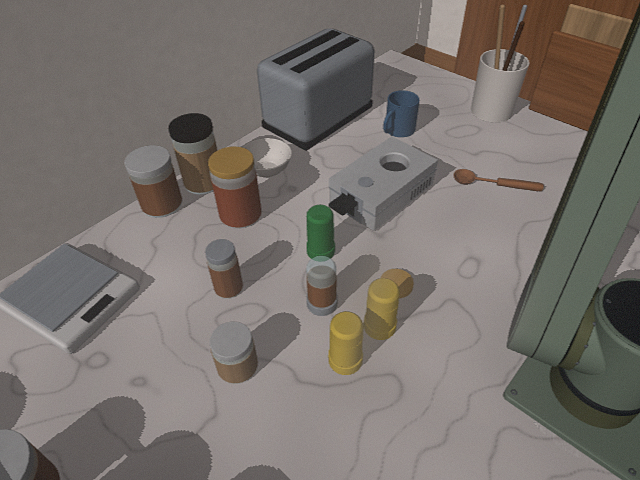

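Jars that could be meant: (270,290) top / (321,285) side has a rounded clear top and a grey band below. (224,213)/(224,268) has a lid on top, so it is slim_jar. The green and yellow ones are excluded. I'll confirm with one crop.

Run:
```python
from h import *
a=cv2.imread('pics/top0.png');b=cv2.imread('pics/side0.png')
A=cv2.resize(a[180:330,180:380],None,fx=3,fy=3,interpolation=cv2.INTER_CUBIC)
B=cv2.resize(b[230:330,195:345],None,fx=4,fy=4,interpolation=cv2.INTER_CUBIC)[:,:]
M=cv2.resize(a[190:290,340:490],None,fx=4,fy=4,interpolation=cv2.INTER_CUBIC)
cv2.imwrite('pics/c1.png',cv2.resize(np.vstack([cv2.resize(B,(600,400))]),None,fx=1,fy=1))
W=np.zeros((600,800,3),np.uint8); W[:300,:400]=cv2.resize(A,(400,300)); W[300:600,:450]=cv2.resize(B,(450,300)); W[:233,420:770]=cv2.resize(M,(350,233)); W[300:600,460:790]=cv2.resize(b[250:320,282:359],(330,300),interpolation=cv2.INTER_CUBIC)
cv2.imwrite('pics/c1.png',W)
t=np.load('top0.npz'); s=np.load('side0.npz')
# well: dark blob ; lever: dark blob ; mill top contour
g=cv2.cvtColor(a,cv2.COLOR_BGR2GRAY)
m=(g<45).astype(np.uint8)
n,l,st,c=cv2.connectedComponentsWithStats(m)
for i in range(1,n):
    if st[i,4]>150 and 300<c[i][0]<500 and 180<c[i][1]<300: print(st[i],c[i])
```

```text
[429 225  27  27 565] [442.16106195 238.10973451]
[349 226  23  21 461] [360.02819957 236.43383948]
[305 238  25  26 255] [319.85882353 253.8745098 ]
```

View pics/c1.png

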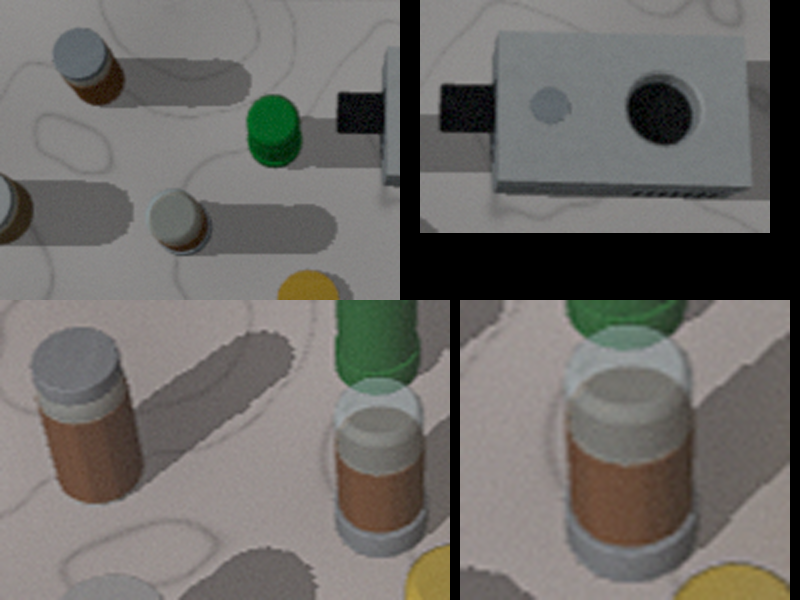

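Confirmed: the jar at side (321,285) has a clear rounded top, no lid, and a wide steel cap at the bottom. Now the positions.

Run:
```python
from h import *
t=np.load('top0.npz'); s=np.load('side0.npz'); np.set_printoptions(precision=1,suppress=True)
R,_=cv2.Rodrigues(s['rvec']); cs=-R.T@s['tvec'].reshape(3)
p=ray(s,321.9,314.7,0); d=(p-cs)[:2]; d/=np.linalg.norm(d); print('jar side bottom',p[:2]+29*d)
print('jar top dome',ray(t,268.5,288.5,104)[:2])
for P in [p[:2]+29*d]:
    print('proj axis top view', proj(t,[[*P,0],[*P,110]]), 'side',proj(s,[[*P,0],[*P,110]]))
cor=np.array([(497,33),(745,37),(750,187),(495,187)],float); uv=np.c_[340+(cor[:,0]-420)/2.333,190+cor[:,1]/2.333]
C=np.array([ray(t,*q,78)[:2] for q in uv]); print(C, 'size',np.linalg.norm(C[0]-C[1]),np.linalg.norm(C[1]-C[2]),np.linalg.norm(C[3]-C[2]),np.linalg.norm(C[3]-C[0]))
ax=(C[1]+C[2]-C[0]-C[3]);ax/=np.linalg.norm(ax);c=C.mean(0);print('center',c,'yaw',np.degrees(np.arctan2(ax[1],ax[0])),'well',c+35*ax,'lever',c-(105+28)*ax)
print('well rim',ray(t,340+(664-420)/2.333,190+110/2.333,78)[:2],'dark floor',ray(t,442.2,238.1,66)[:2])
print('levertab',ray(t,360,236.4,66)[:2])
for n,z,uv in [('slim',110,(221,207)),('green',110,(316.5,238)),('yel1',110,(234,348)),('yel2',110,(284,348)),('tall',150,(297,131)),('short',84,(171,280))]: print(n,ray(t,*uv,z)[:2])
```

```text
jar side bottom [439.3 154.5]
jar top dome [435.7 151.5]
proj axis top view [[272.7 293.1]
 [266.5 286.2]] side [[321.6 301.7]
 [320.7 263.2]]
[[ 602.9  -52.9]
 [ 594.6 -264.6]
 [ 465.3 -256.5]
 [ 470.   -45.3]] size 211.89530855190543 129.58902667658737 211.1937563225266 133.04426552555373
center [ 533.2 -154.8] yaw -91.75837989318585 well [ 532.1 -189.8] lever [537.3 -21.9]
well rim [ 532.2 -190.4] dark floor [ 533.1 -188.5]
levertab [540.2 -25.4]
slim [593.9 242.9]
green [528.7  60.5]
yel1 [329.3 212.3]
yel2 [327.2 122.5]
tall [730.   93.4]
short [458.7 339.7]
```

```bash
python3 -m jog '[[[0,0,0],-10.4,1],[[0,0,0],-10.4,1],[[0,0,0],-10.4,1],[[0,0,0],-10.4,1],[[0,0,0],-10.4,1],[[0,0,0],-10.4,1],[[0,0,0],-10.4,1],[[0,0,0],0,1]]' 20
```

```text
time_s: 1.1
ee_pos: [155.3, -550.7, 228.0]
ee_rot: [-179.9, -0.6, 90.8]
force: [0.3, 0.1, -0.2]
gripper_width: 91.6
```

```bash
python3 -m jog '[[[5.7,2.2,-0.1],0.5,1],[[5.7,2.2,-0.1],0.5,1],[[5.7,2.2,-0.1],0.5,1],[[5.7,2.2,-0.1],0.5,1],[[5.7,2.2,-0.1],0.5,1],[[5.7,2.2,-0.1],0.5,1],[[5.7,2.2,-0.1],0,1],[[5.7,2.2,-0.1],0,1],[[5.7,2.2,-0.1],0,1],[[0,0,0],0,1]]'
```

```text
time_s: 2.35
ee_pos: [376.3, -32.8, 241.4]
ee_rot: [179.8, -0.6, 85.6]
force: [-0.3, -0.4, 0.1]
gripper_width: 91.5
```

```bash
python3 -m jog '[[[5,1.2,0],-1,1],[[5,1.2,0],-1,1],[[5,1.2,0],-0.5,1],[[4,1.05,0],0,1],[[0,0,0],0,1],[[0,0,0],0,1]]'; python3 -c "
from h import *
d=grab('wrist','w1'); R,_=cv2.Rodrigues(d['rvec']); print(-R.T@d['tvec'].reshape(3)); print(telemetry.state()['ee_pos'])
print(proj(d,[[437,153,110],[437,153,0]]))"
```

```text
time_s: 3.1
ee_pos: [435.2, 152.5, 242.3]
ee_rot: [179.9, -0.3, 86.9]
force: [-0.8, -0.6, 0.7]
gripper_width: 91.0
[439.51085105 232.83241483 394.59164995]
[435.30675948 152.37421153 242.38259306]
[[321.20356443 242.82259886]
 [320.64995992 217.1710053 ]]
```

View pics/w1.png

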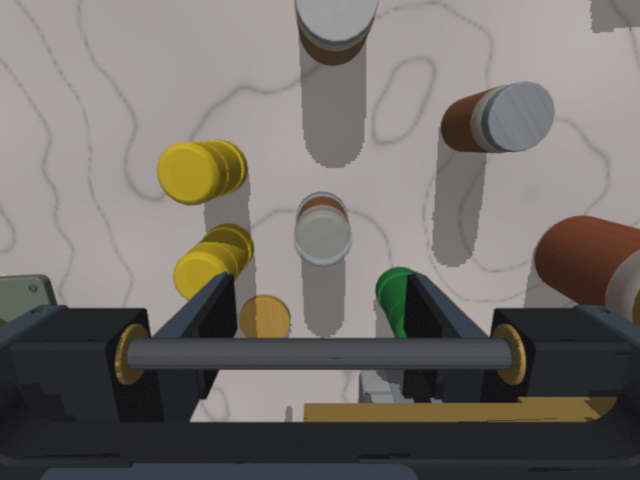

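The wrist view shows the mill jar centred at (323,237), with its cap's far edge at about v=193. Yellow is at (205,260) and green at (395,290), both clear of the fingers. Next I'll refine the position.

```bash
python3 -c "
from h import *
d=np.load('w1.npz')
print(ray(d,322.5,192.5,0)-[0,29,0],ray(d,322.5,192.5,22)-[0,29,0], ray(d,323,237,102), ray(d,323,265.5,97)+[0,26,0],ray(d,323,208,95)-[0,26,0])
g=cv2.cvtColor(d['color'],cv2.COLOR_RGB2GRAY)
print(g[185:200,322]); print(g[225,285:300],g[225,343:358])"
```

```text
[440.59599717 152.31406388   0.        ] [440.5354961  155.18640982  22.        ] [438.77209376 155.9462357  102.        ] [437.3993303  153.85328494  97.        ] [440.08153829 154.23574746  95.        ]
[163 163 162 162 163 160 139 116 115 135 128  94  76  74  73]
[160 160 159 159 159 159 159 160 159 150 124 111 121 123 122] [128 125 124 126 126 119 124 145 158 160 159 159 160 161 160]
```

```bash
python3 -m jog '[[[0.15,0.3,2],0,1],[[0,0,4],0,1],[[0,0,4],0,1],[[0,0,3.5],0,1],[[0,0,2.5],0,1],[[0,0,0],0,1]]' && python3 -m jog '[[[0,0,0],0,0.45],[[0,0,0],0,0.3],[[0,0,0],0,0.3],[[0,0,0],0,0.3],[[0,0,0],0,0.3],[[0,0,0],0,0.3]]' 25
```

```text
time_s: 3.9
ee_pos: [439.1, 145.2, 80.5]
ee_rot: [179.6, -0.3, 85.9]
force: [-0.8, -0.5, 1.2]
gripper_width: 90.9
time_s: 4.65
ee_pos: [440.6, 144.5, 84.1]
ee_rot: [179.3, -0.4, 85.8]
force: [-0.3, -0.1, -1.9]
gripper_width: 51.5
```

```bash
python3 -m jog '[[[0,0,0],0,0.8],[[0,0,0],0,0.8],[[0.5,0,0.2],0,0.8],[[0.5,0,0.2],0,0.8],[[0,0,0],0,0.8]]'; python3 -m jog '[[[0,0,0],0,0.45],[[0,0,0],0,0.3],[[0,0,0],0,0.3],[[0,0,0],0,0.3],[[0,0,0],0,0.3]]' 25
```

```text
time_s: 5.28
ee_pos: [442.2, 155.6, 80.1]
ee_rot: [179.3, -0.4, 85.8]
force: [-0.3, 0.2, -0.1]
gripper_width: 73.0
time_s: 5.9
ee_pos: [441.5, 155.6, 80.0]
ee_rot: [179.3, -0.4, 85.8]
force: [-0.6, 0.2, -0.3]
gripper_width: 51.6
```

```bash
python3 -m jog '[[[0,0,-1],0,0.3],[[0,0,-3],0,0.3],[[0,0,-4],0,0.3],[[0,0,-4],0,0.3],[[0,0,-3],0,0.3],[[0,0,0],0,0.3]]'
```

```text
time_s: 6.65
ee_pos: [439.4, 153.9, 235.7]
ee_rot: [179.3, -0.4, 85.8]
force: [-0.0, -0.3, -3.3]
gripper_width: 51.1
```

```bash
python3 -m jog '[[[-2,0.7,0],-0.5,0.3],[[-4.2,1.45,0],-0.5,0.3],[[-4.2,1.45,0],-0.5,0.3],[[-4.2,1.45,0],-0.5,0.3],[[-4.2,1.45,0],0,0.3],[[-4.2,1.45,0],0,0.3],[[-4.2,1.45,0],0,0.3],[[-4.2,1.45,0],0,0.3],[[-2,0.7,0],0,0.3],[[0,0,0],0,0.3]]'; python3 -c "
from h import *
d=grab('wrist','w2'); print(telemetry.state()['ee_pos'],telemetry.state()['ee_rot']); grab('side','s2')
a=cv2.imread('pics/w2.png');b=cv2.imread('pics/s2.png')
cv2.imwrite('pics/c2.png',np.hstack([cv2.resize(a,(400,300)),np.zeros((300,1,3),np.uint8),cv2.resize(b[40:250,280:480],(399,300))]))"
```

```text
time_s: 7.9
ee_pos: [534.6, -194.4, 217.1]
ee_rot: [-179.2, -0.6, 88.0]
force: [0.2, -0.4, -2.8]
gripper_width: 51.4
[ 534.22587776 -193.44825864  217.06801334] [-179.15841815   -0.59105853   88.01446638]
```

View pics/w2.png

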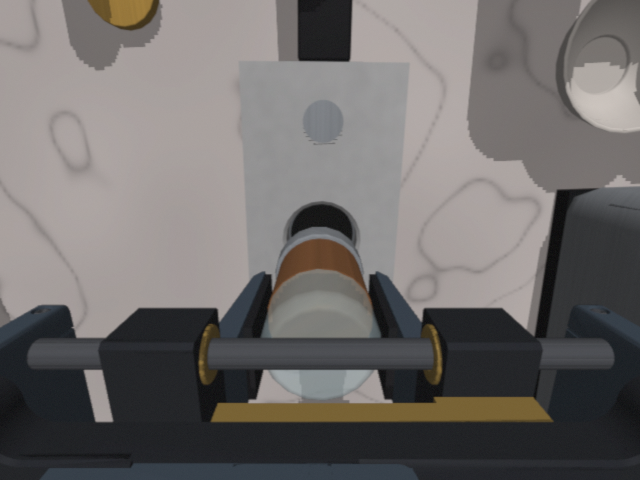

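The wrist view shows the jar held with its cap over the well. The well rim is at (285–358, v≥201) and the mill's front edge runs (239,62)–(409,64). I'll take an enlarged crop to measure the offset.

```bash
python3 -c "
from h import *
a=cv2.imread('pics/w2.png')
cv2.imwrite('pics/c3.png',cv2.resize(a[190:290,260:390],(780,600),interpolation=cv2.INTER_CUBIC))
d=np.load('w2.npz')
g=cv2.cvtColor(d['color'],cv2.COLOR_RGB2GRAY).astype(int)
for v in (75,110,150,190,215): 
  r=g[v]; e=np.abs(np.diff(r)); print(v,[ (u,e[u]) for u in range(225,425) if e[u]>12][:4],[ (u,e[u]) for u in range(380,425) if e[u]>10][-3:])
print([ (v,g[v+1,u]-g[v,u]) for u in (260,290,380) for v in range(50,75) if abs(g[v+1,u]-g[v,u])>8])
"
```

```text
75 [] []
110 [] []
150 [] []
190 [] []
215 [(290, np.int64(20)), (291, np.int64(22)), (295, np.int64(16)), (296, np.int64(23))] []
[(60, np.int64(22)), (61, np.int64(11)), (61, np.int64(-10))]
```

View pics/c3.png

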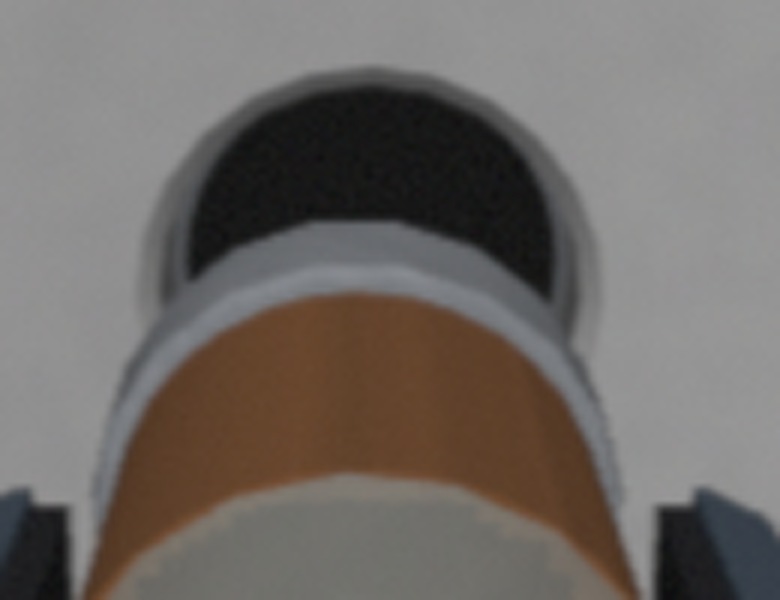

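```bash
python3 -c "
from h import *
np.set_printoptions(precision=1,suppress=True)
d=np.load('w2.npz')
print('rimL,R',ray(d,283.7,235,78),ray(d,359.7,235,78),'rim far',ray(d,321.7,201.3,78))
print('front edge',ray(d,239.3,62,78),ray(d,408.7,64,78))
z=217-80
print('cap far',ray(d,320.8,226.5,z),'capLR',ray(d,275.8,270,z+22),ray(d,363.3,270,z+22), 'captop far',ray(d,320.5,234.3,z+22))
s=np.load('s2.npz'); 
"
```

```text
rimL,R [ 501.7 -186.9   78. ] [ 567.7 -189.    78. ] rim far [ 535.7 -158.6   78. ]
front edge [476.6 -50.3  78. ] [605.1 -56.5  78. ]
cap far [ 535.4 -167.1  137. ] capLR [ 505.7 -190.   159. ] [ 562.2 -191.7  159. ] captop far [ 535.4 -167.1  159. ]
```

```bash
python3 -m jog '[[[0.3,0,0.8],0,0.3],[[0,0,1.2],0,0.3],[[0,0,1.2],0,0.3],[[0,0,0.8],0,0.3],[[0,0,0],0,0.3],[[0,0,0],0,0.3]]'
```

```text
time_s: 8.75
ee_pos: [532.7, -185.1, 174.5]
ee_rot: [-179.1, -0.7, 88.3]
force: [0.3, -1.2, -1.5]
gripper_width: 51.3
```

```bash
python3 -m jog '[[[-0.5,0.15,0],0,0.3],[[0,0,0.4],0,0.3],[[0,0,0],0,0.3]]'; python3 -c "
from h import *
d=grab('wrist','w3'); print(telemetry.state()['ee_pos'],telemetry.state()['ee_rot'])
a=cv2.imread('pics/w3.png')
cv2.imwrite('pics/c4.png',cv2.resize(a[190:290,260:390],(780,600),interpolation=cv2.INTER_CUBIC))"
```

```text
time_s: 9.12
ee_pos: [534.6, -191.0, 171.0]
ee_rot: [-179.2, -0.6, 88.3]
force: [-0.3, -0.1, -2.3]
gripper_width: 51.1
[ 534.81930026 -191.12323479  171.24082244] [-179.24464732   -0.61739247   88.29070047]
```

View pics/c4.png

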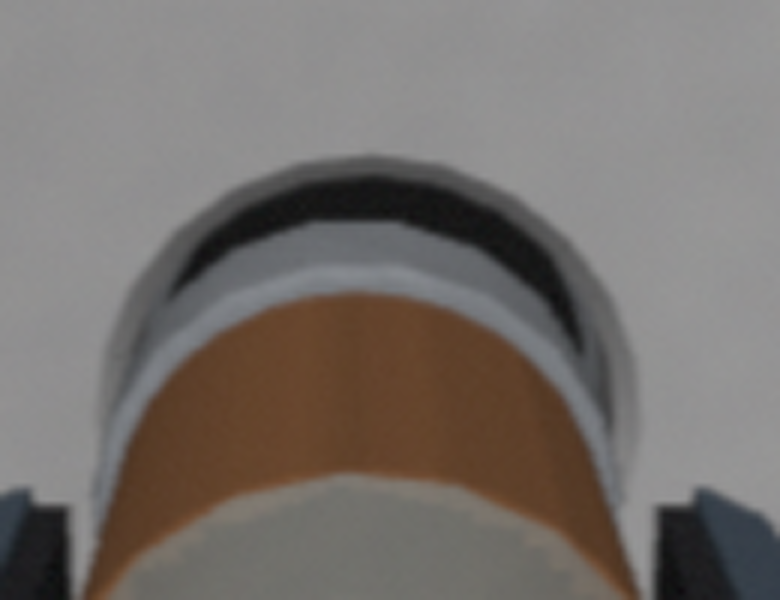

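The well rim's far edge is at (371,155) in the crop, with the cap in front of it. The cap sits slightly left of centre.

```bash
python3 -c "
from h import *
np.set_printoptions(precision=1,suppress=True)
d=np.load('w3.npz')
f=lambda x,y,z:ray(d,260+x/6,190+y/6,z)
print('rim',f(100,400,78),f(638,400,78),f(371,155,78)-[0,34,0]); z=171.1-80
print('cap',f(365,219,z)-[0,29,0],f(95,480,z+22),f(620,480,z+22))"
```

```text
rim [ 501.4 -188.7   78. ] [ 568.2 -190.4   78. ] [ 536.  -192.8   78. ]
cap [ 535.2 -192.7   91.1] [ 505.7 -186.7  113.1] [ 562.2 -188.1  113.1]
```

```bash
python3 -m jog '[[[-0.03,0.04,0.4],0,0.3],[[-0.03,0.02,0.4],0,0.3],[[-0.03,0.02,0.4],0,0.3],[[0,0,0],0,0.3]]'
```

```text
time_s: 9.68
ee_pos: [535.3, -191.8, 158.2]
ee_rot: [-179.2, -0.6, 88.3]
force: [0.4, -0.1, -2.5]
gripper_width: 51.1
```

```bash
python3 -m jog '[[[0.08,-0.02,0.3],0,0.3],[[0,0.01,0.3],0,0.3],[[0,0.01,0.3],0,0.3],[[0,0,0],0,0.3]]'
```

```text
time_s: 10.18
ee_pos: [535.3, -190.8, 148.7]
ee_rot: [-179.2, -0.6, 88.3]
force: [-0.4, 0.1, -2.5]
gripper_width: 51.2
```

In the well without contact force; the foot is at about 69 mm, with the floor at 54.

```bash
python3 -m jog '[[[-0.01,0,0.35],0,0.3],[[-0.01,0,0.35],0,0.3],[[-0.01,0,0.3],0,0.3],[[0,0,0],0,0.3]]'
```

```text
time_s: 10.68
ee_pos: [535.2, -191.0, 138.0]
ee_rot: [-179.2, -0.6, 88.3]
force: [0.2, -0.4, -2.6]
gripper_width: 51.1
```

```bash
python3 -m jog '[[[0,0,0.15],0,0.3],[[0,0,0.15],0,0.3],[[0,0,0],0,0.3]]';python3 -m jog '[[[0,0,0.15],0,0.3],[[0,0,0],0,0.3]]'
```

```text
time_s: 11.05
ee_pos: [535.3, -191.1, 134.9]
ee_rot: [-179.3, -0.6, 88.3]
force: [-0.6, -0.7, -1.7]
gripper_width: 51.4
time_s: 11.3
ee_pos: [535.6, -191.2, 134.7]
ee_rot: [-179.3, -0.6, 88.3]
force: [-1.0, -0.7, -1.9]
gripper_width: 51.4
```

```bash
python3 -m jog '[[[0,0,0.2],0,0.3],[[0,0,0],0,0.3]]';python3 -m jog '[[[0,0,0.3],0,0.3],[[0,0,0.3],0,0.3]]'
```

```text
time_s: 11.55
ee_pos: [535.6, -191.3, 134.5]
ee_rot: [-179.4, -0.6, 88.3]
force: [-0.1, 0.1, -1.7]
gripper_width: 51.2
time_s: 11.8
ee_pos: [535.3, -191.3, 133.9]
ee_rot: [-179.5, -0.5, 88.3]
force: [-6.8, 2.2, 19.3]
gripper_width: 51.3
```

Contact: 19 N upward at the expected height. I'll ease off and let go.

```bash
python3 -m jog '[[[0,0,0],0,0.3],[[0,0,0],0,0.6],[[0,0,0],0,0.7],[[0,0,0],0,0.85],[[0,0,0],0,0.85],[[0,0,0],0,0.85]]'; python3 -m jog '[[[0,0,-2],0,0.85],[[0,0,-4],0,0.85],[[0,0,-4],0,0.85],[[0,0,-3],0,0.85],[[0,0,0],0,0.85]]'; python3 -c "
from h import *
d=grab('wrist','w4');e=grab('side','s4');e=grab('top','t4'); print(telemetry.state()['ee_pos'],telemetry.state()['ee_rot'])
a=cv2.imread('pics/w4.png');b=cv2.imread('pics/s4.png')
cv2.imwrite('pics/c5.png',np.hstack([cv2.resize(a,(400,300)),cv2.resize(b[90:240,290:490],(400,300))]))"
```

```text
time_s: 12.55
ee_pos: [535.9, -191.5, 133.3]
ee_rot: [-179.5, -0.5, 88.3]
force: [-0.7, -0.4, -0.6]
gripper_width: 77.3
time_s: 13.18
ee_pos: [536.7, -192.5, 266.0]
ee_rot: [-179.4, -0.5, 88.3]
force: [0.2, 0.2, -0.3]
gripper_width: 77.5
[ 534.91241814 -191.86957266  262.21992667] [-178.96588411   -0.69060209   88.30502549]
```

View pics/c5.png

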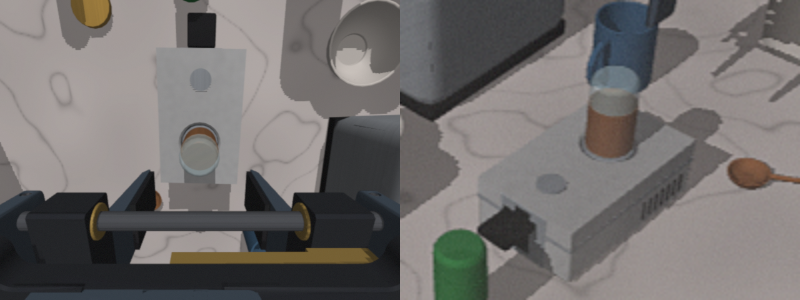

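Jar seated upright in the well (wrist crop (200,150), side crop (611,110)), and the lever is still up. Next: move over the lever with the fingers shut.

```bash
python3 -m jog '[[[3.2,0.05,0],0,0.5],[[4.5,0.05,0],0,0.2],[[4.5,0.05,0],0,0],[[4,0.05,0],0,0],[[0,0,0],0,0],[[0,0,0],0,0],[[0,0,0],0,0]]' 20
```

```text
time_s: 14.2
ee_pos: [537.6, -26.8, 252.7]
ee_rot: [-177.8, -0.8, 88.1]
force: [-0.0, 0.5, 0.3]
gripper_width: 10.4
```

```bash
python3 -m jog '[[[-0.1,0.4,3],0,0],[[0,0,4],0,0],[[0,0,4],0,0],[[0,0,2.5],0,0],[[0,0,0],0,0],[[0,0,0],0,0]]'
```

```text
time_s: 14.95
ee_pos: [537.9, -32.4, 114.8]
ee_rot: [-178.0, -0.7, 87.6]
force: [0.8, -0.3, -0.1]
gripper_width: 0.4
```

```bash
python3 -m jog '[[[0.4,0.4,0],0,0],[[0.05,0,1],0,0],[[0.03,0,0.8],0,0],[[0,0,0],0,0]]'; python3 -c "
from h import *
grab('side','s5');b=cv2.imread('pics/s5.png')
cv2.imwrite('pics/c6.png',cv2.resize(b[130:260,280:440],(640,520),interpolation=cv2.INTER_CUBIC))"
```

```text
time_s: 15.45
ee_pos: [543.6, -27.6, 98.3]
ee_rot: [-178.3, -0.7, 87.6]
force: [-0.1, -0.4, 0.2]
gripper_width: 0.3
```

View pics/c6.png

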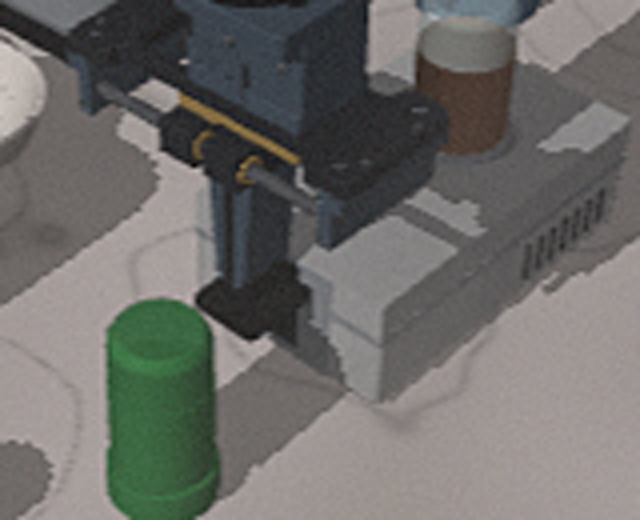

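The shut fingers stand over the black tab at (255,290), clear of the green jar. Pressing down in small steps: tab contact should come at TCP z≈85, the bottom at ≈49.

```bash
python3 -m jog '[[[0,-0.1,0.7],0,0],[[0.02,0,0.5],0,0],[[0.02,0,0.4],0,0],[[0.02,0,0.4],0,0],[[0,0,0],0,0]]'
```

```text
time_s: 16.12
ee_pos: [542.7, -27.1, 80.9]
ee_rot: [-178.5, -0.6, 87.6]
force: [-3.0, 0.6, 9.9]
gripper_width: 0.8
```

```bash
python3 -m jog '[[[0,0,0.5],0,0],[[0,0,0.5],0,0],[[0,0,0.5],0,0],[[0,0,0.5],0,0]]'; python3 -m jog '[[[0,0,0.4],0,0],[[0,0,0.4],0,0]]'
```

```text
time_s: 16.62
ee_pos: [542.7, -27.1, 65.1]
ee_rot: [-178.7, -0.6, 87.6]
force: [-2.6, -1.0, 7.1]
gripper_width: 0.7
time_s: 16.88
ee_pos: [542.7, -27.1, 59.2]
ee_rot: [-178.7, -0.6, 87.6]
force: [-3.7, -0.0, 13.9]
gripper_width: 0.3
```

```bash
python3 -m jog '[[[0,0,0.4],0,0],[[0,0,0.4],0,0]]'; python3 -m jog '[[[0,0,0.3],0,0]]';  python3 -m jog '[[[0,0,0.2],0,0]]'
```

```text
time_s: 17.12
ee_pos: [542.6, -27.1, 54.0]
ee_rot: [-178.8, -0.6, 87.6]
force: [-1.9, -0.5, 8.7]
gripper_width: 0.3
time_s: 17.25
ee_pos: [542.6, -27.1, 52.0]
ee_rot: [-178.8, -0.6, 87.6]
force: [-2.2, -0.3, 7.8]
gripper_width: 0.7
time_s: 17.38
ee_pos: [542.6, -27.1, 50.8]
ee_rot: [-178.9, -0.5, 87.6]
force: [-1.5, 0.8, 8.4]
gripper_width: 0.2
```

```bash
python3 -m jog '[[[0,0,0.25],0,0]]'; python3 -m jog '[[[0,0,0.25],0,0]]'; python3 -m jog '[[[0,0,0],0,0]]'
```

```text
time_s: 17.5
ee_pos: [542.6, -27.1, 49.4]
ee_rot: [-178.9, -0.5, 87.6]
force: [-1.6, 0.1, 11.0]
gripper_width: 0.6
time_s: 17.62
ee_pos: [542.6, -27.0, 49.1]
ee_rot: [-178.9, -0.5, 87.6]
force: [-7.1, 1.2, 24.7]
gripper_width: 0.7
time_s: 17.75
ee_pos: [542.6, -27.1, 50.6]
ee_rot: [-178.9, -0.5, 87.6]
force: [-2.1, -0.7, 7.6]
gripper_width: 0.5
```

End stop reached: 25 N at z = 49.1. A zero row gives way by 1.5 mm, so I'll finish on a pushing row, whose target stays held.

```bash
python3 -m jog '[[[0,0,0.25],0,0],[[0,0,0.2],0,0]]'; python3 -m jog '[[[0,0,0.2],0,0],[[0,0,0.2],0,0]]'; python3 -c "
from h import *
e=grab('side','s6');f=grab('top','t6');
for i in range(6): viewer.grab_frame('side')
s=telemetry.state();print(s['time_s'],s['ee_pos'],s['force'])
b=cv2.imread('pics/s6.png');c=cv2.imread('pics/t6.png')
cv2.imwrite('pics/c7.png',np.hstack([cv2.resize(b[100:250,280:480],(400,300)),cv2.resize(c[180:300,330:490],(400,300))]))"
```

```text
time_s: 18.0
ee_pos: [542.6, -27.1, 49.2]
ee_rot: [-179.0, -0.5, 87.6]
force: [-3.8, 0.2, 16.8]
gripper_width: 0.3
time_s: 18.25
ee_pos: [542.6, -27.0, 49.2]
ee_rot: [-179.1, -0.5, 87.7]
force: [-3.5, 0.5, 16.7]
gripper_width: 0.2
18.65 [542.54301996 -27.03613439  49.25952934] [-4.10174379  2.05821523 15.80519651]
```

View pics/c7.png

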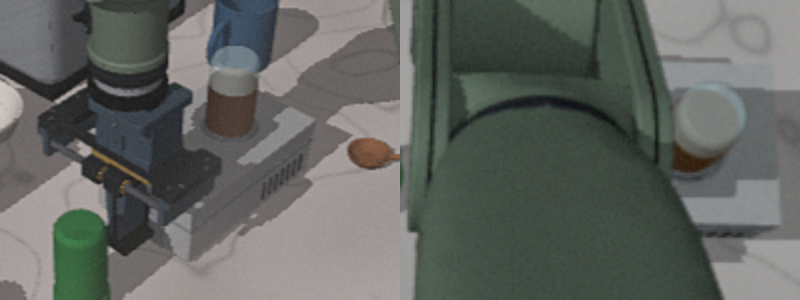

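The tab is down under the fingers at (130,235) with a steady 16 N, and the jar stands upright and clear at (232,95). Handing in.

```bash
python3 -c "
from h import *
job_done(); s=telemetry.state(); print(s['time_s'],s['ee_pos'],s['force'])"
```

```text
the job is handed in; nothing more can be done
the job is handed in; nothing more can be done
```

The jar is in the mill's well, released, and the lever is held down at its third click with the closed fingers. I handed the job in at about 18.7 s; no verdict is reported.

- **Jar:** I gripped the upside-down slim jar by its glass. I lowered it into the well until I felt 19 N from the floor at the expected height, then let go. The pictures afterwards show it upright in the well, clear of the arm.
- **Lever:** I then pressed it in small steps past two force peaks to a firm stop, at a fingertip height of about 30 mm. The highest reading I saw between steps was 25 N. My last reading before handing in, 0.4 s after the final press, was still about 16 N.
- **Corrections on the way:**
  - The first grasp was 9 mm off centre, so I reopened and re-centred it before lifting.
  - A row with no push let the lever rise by 1.5 mm, so I pressed it back down and ended on a pushing row.
- **Not measured:** I judged the jar's final position and tilt by eye only. I didn't check the bystander jars after the start, but nothing I did touched them as far as I could see.

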